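# Snap the slotted cover plate onto the terminal module

## Robot

A 6-joint arm with a two-finger parallel gripper is mounted at the origin on a cart in front of the work surface, level with it; the furniture and walls round the work are solid. World frame = base frame: x ahead of the robot, y to its left, z up, the work surface at z = 0. Lengths are in m, angles in rad, forces in N, time in s.
With the tool pointing down it reaches from about 0.35 to 0.85 m from the base axis. Payload 8.1 kg.
Tool frame: the origin (TCP) lies on the centre line of the jaws, within the pads' length; the fingertips stand 8 mm ahead of it and the grasp point (between the pads) lies 11 mm behind it; z points along the fingers, y is the line along which they close (so a half turn about z gives the same grasp; the last joint's range is limited). The gripper opens to 85 mm and grips with 20 to 120 N. Pads are 22 mm wide; open, the fingers measure 114 mm over their backs; the gripper's body (76 mm by 85 mm) begins 54 mm behind the grasp point. The pads swing forward as they close: fully open they stand 13 mm farther back than shut.
Start: joints at [-1.409, 0.13, 1.488, -0, 1.523, -0.085], TCP at [0.147, -0.582, 0.239] pointing down, gripper open.
Joint ranges: [-2.96, 2.96], [-0.89, 2.26], [0.02, 2.5], [-1.34, 4.48], [0, 2.73], [-2.66, 2.66]. Speed limits (rad/s): [2.39, 2.39, 2.79, 3.14, 3.14, 3.14].

## Interface

Orientations are given as a rotation vector (axis times angle).
In Python, from cell import arm, sensors, cams, order gives the robot as it stands. Calls block until the motion is done:
- arm.reach(position, orientation): joint-space move of the TCP to a pose.
- arm.line_to(position, velocity=0.15, rot=None): straight line of the TCP; rot=None keeps the orientation; velocity is the mean speed in m/s.
- arm.goto_joints(angles): joint-space move.
- arm.move_gripper(opening): opening from 0.0 (shut) to 1.0 (fully open); the grip force is fixed at half the most; returns when the fingers have stopped.
- arm.wait(seconds).
- arm.solve_ik(position, orientation): joint angles nearest the present ones, or None.
- sensors.get_obs(): the state.
- cams.snapshot(name): name is "scene" or "top"; returns a dict with "image" (420x560x3 uint8, red, green, blue), "mtx" (3x3 intrinsics, pixels), "k1" (the pictures are not rectified: a ray, as slopes to the right and down, at radius r is drawn at 1 + k1 r^2 times it, then the intrinsics apply), "extrinsics" (4x4, takes a point from camera to world coordinates). Camera axes: x right, y down, z forward; pixel columns grow to the right and rows downward; lengths in m; the calibration is good to about 2 mm. A picture is of the moment at which its call begins. There is no depth.
A pose or a line that the arm cannot do raises arm.IKError and nothing moves.
- order.close_job(): hands the job in; it is judged then, once.
The state is a dict: "time_s": time; "joint_positions": joint angles; "dq": joint speeds; "joint_efforts": joint torques, N m; "ee_pos": TCP position; "tool_rot": TCP orientation; "wrist_force": force on the tool from outside, world axes, zero at the start; "wrist_torque": the same for the moment, N m; "gripper_width": opening from 0.0 (shut) to 1.0 (fully open); "gripper_force": force on a finger pad.
Only numpy, scipy, OpenCV 4.12 (cv2) and the standard library are available. Lean on these libraries where they do the work, as an engineer would, in place of code of your own. Each camera call takes 0.05 s, during which the arm holds its last target. There are 200 camera calls.

## Task

Pick up the cover plate that has two slots and push it straight down over the two snap hooks of the terminal module in the steel holding tray, until it has clicked home under both hooks and stays down by itself. Press gently, by feel, no harder than it needs, because the module is brittle and sits at a different depth in its tray each time; leave the plate without slots where it lies.

Things in the scene. Friction and masses are not known exactly. Their poses are not given: they have to be found in the camera images.
- cover: The cover to be fitted: grey plastic plate 74 x 140 x 5 mm (its x, y, z), 60 g, with two rectangular through slots, each 18 mm (x) by 14 mm (y), centred at y = +51 and -51 mm, and on top a straight grip rib 12 mm wide (x), 44 mm long (y), reaching from z = 5 to z = 31 mm. Origin at the centre of the underside, z up. It fits either way round (half turn). It lies flat on the bench, rib up.
- blank: A grey plate of the same outline and with the same rib, but without slots: not to be used, to be left where it lies. Origin at the centre of its underside.
- holder: Dark steel holding tray fixed to the bench, 92 x 156 mm (its x, y), rim 30 mm high; origin at the centre of its underside, z up. In it, on the same centre and axes, a grey terminal module stands on shims: shim height h is 0 to 18 mm, differs each time, is NOT reported and must be felt. The module cracks (run failed) if the cover bears on module or tray with over 30 N.
- seat (a point): Point on the tray's axis 49 mm over the bench. The cover's underside meets the hook ramps at about 62 mm + h over the bench, is home at 49 + h, pushed up against the barbs by two sprung pins (6 N in all), and meets rubber buffers (10 N per mm) at 47.5 + h, bare block at 46 + h. It must pass a little below 49 + h to click, then may spring back.
- hook_a (a joint): White upright snap hook, 14 mm wide in x, at tray x = 0, y = +56 mm; tip 67 mm + h over the bench, barb outward. Value: bending to the middle, rad: 0 at rest, about 0.08 while the cover passes the barb, 0 again once clicked over it. Pushing over both hooks takes about 6 to 14 N in all, by friction; a force that climbs on steadily past 16 N means the buffers, reached only after both clicks.
- hook_b (a joint): The same hook mirrored, at tray y = -56 mm, barb outward (-y).
- pin_a (a joint): Travel (m) of the brass sprung contact pin, 10 mm diameter, in the top of the grey block at tray x = 0, y = +28 mm: 0 free, standing 8 mm proud of the block, 0.5 N per mm; about 0.005 with the cover home under the hooks.
- pin_b (a joint): The same pin at tray y = -28 mm.
Not all that is in view belongs to the job. What is shaped like the cover but blue is not meant.

How it is judged:
On the way, in this order (a step that is already met when the one before it is completed fails the run):
1. the slotted cover has been lifted clear of the bench (height (world z) of cover above 0.035 m), for 0.2 s.
2. the cover is pushed home: both contact pins down and both hooks sprung back over it (value of joint each of pin_a, pin_b above 0.0035 m and value of joint each of hook_a, hook_b below 0.03 rad and angle between cover's own z axis and vertical below 0.06 rad and horizontal distance between cover and holder below 0.005 m and angle between the y axis of cover and the y axis of holder, either way round below 0.12 rad), for 0.2 s.
At the end, for the whole second after the job is handed in: The released cover lies still and level (within 0.06 rad), within 5 mm of the tray's centre and 0.12 rad of its direction, held down under both hooks: both hooks back within 0.03 rad of upright and both contact pins held down by more than 3.5 mm (all of step 2 and linear speed of cover below 0.01 m/s and contact force between the fingers and cover below 0.1 N); the robot touches nothing.
It fails at once if the cover is pressed on the module or tray with more than 30 N (contact force between cover and holder above 30 N).
It fails at once if the plate without slots is moved by more than 30 mm (distance of blank from where it was at the start of the episode above 0.03 m).
It also fails if it takes over 40 s, if anything falls off the work surface, if the arm or the gripper's body presses on something with over 40 N, if the wrist force passes 120 N, or if a joint passes its speed limit or range.

## Working session

There is one attempt and no reset: what is moved stays moved. The work goes in short steps, each a Python script; the robot and the scene stay as the last script left them, time stands still between calls to the robot, and variables do not carry over. Pictures are saved under pics/ and viewed, at most 10 in all, crops included, and the job is handed in when it is done.

```bash
mkdir -p pics; ls
python3 - <<'E'
from cell import arm,sensors,cams,order
import cv2
for n in("scene","top"):
    s=cams.snapshot(n); cv2.imwrite(f"pics/{n}0.png",s["image"][:,:,::-1]); print(n,s["mtx"].tolist(),s["k1"],s["extrinsics"].round(4).tolist())
print(sensors.get_obs())
E
```

```text
pics
scene [[393.98268947419655, 0.0, 277.3564650249149], [0.0, 393.98268947419655, 206.3890221782106], [0.0, 0.0, 1.0]] 0.021128118200991138 [[-0.5292, -0.3494, 0.7732, -0.305], [-0.8482, 0.1955, -0.4922, 0.5235], [0.0208, -0.9164, -0.3998, 0.4809], [0.0, 0.0, 0.0, 1.0]]
top [[489.52357626651605, 0.0, 279.8060944370316], [0.0, 489.52357626651605, 215.34282290861054], [0.0, 0.0, 1.0]] -0.16865596291769225 [[0.0205, -0.9966, 0.0803, 0.4113], [-0.9995, -0.0184, 0.0273, -0.0113], [-0.0258, -0.0808, -0.9964, 1.063], [0.0, 0.0, 0.0, 1.0]]
{'time_s': 0.1, 'joint_positions': array([-1.40941137e+00,  1.31065833e-01,  1.48917806e+00, -1.00161100e-05,
        1.52304436e+00, -8.53877347e-02]), 'dq': array([-2.18733113e-04, -3.91802618e-06, -2.74739042e-03,  2.06426586e-04,
       -1.40663056e-03,  5.93169728e-04]), 'joint_efforts': array([ 2.85778860e-04, -5.70951641e+01, -5.01942086e+01, -7.47417744e-05,
        8.09503166e-03, -2.45118520e-05]), 'ee_pos': array([ 0.14651042, -0.58132371,  0.23835696]), 'tool_rot': array([-3.11602766e+00, -3.86439095e-01,  1.16823193e-04]), 'wrist_force': array([ 0.76636255, -0.04386271,  0.62657623]), 'wrist_torque': array([ 0.01948965,  0.01076241, -0.02187391]), 'gripper_force': 0.0, 'gripper_width': 0.9990656204400108}
```

View pics/top0.png

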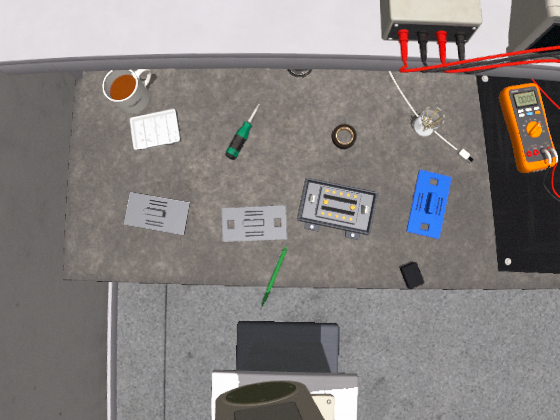

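View pics/scene0.png

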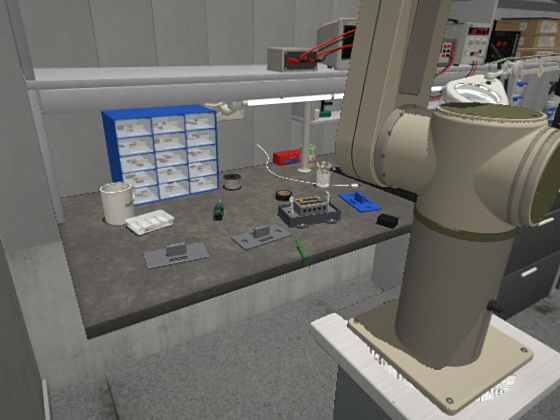

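The top picture shows the slotted cover at about (254,223), the blank at (157,213), the tray at (337,206) and the blue decoy at (429,204). Next I zoom in on the cover and the tray.

```bash
cat > h.py <<'E'
from cell import arm,sensors,cams,order
import cv2, numpy as np
from scipy.spatial.transform import Rotation as R
def ray(s,px):
    u=(np.asarray(px,float)-s["mtx"][:2,2])/s["mtx"][0,0]; r=u.copy()
    for _ in range(20): r=u/(1+s["k1"]*(r@r))
    E=s["extrinsics"]; return E[:3,:3]@np.array([*r,1]),E[:3,3]
def world(s,px,z):
    d,o=ray(s,px); return (o+d*(z-o[2])/d[2])
def pix(s,p):
    E=s["extrinsics"]; c=E[:3,:3].T@(np.asarray(p)-E[:3,3]); r=c[:2]/c[2]
    return r*(1+s["k1"]*(r@r))*s["mtx"][0,0]+s["mtx"][:2,2]
def down(a): # tool z down, tool y along world direction angle a
    y=np.array([np.cos(a),np.sin(a),0]); z=np.array([0,0,-1.]); return R.from_matrix(np.c_[np.cross(y,z),y,z]).as_rotvec()
def avg(n): 
    L=[cams.snapshot(n) for _ in range(4)]; s=L[0]; s["image"]=np.mean([l["image"] for l in L],0).astype(np.uint8); return s
E
python3 - <<'E'
from h import *
s=avg("top"); im=s["image"][:,:,::-1]
np.save("top.npy",im)
c=im[170:245,215:385]; cv2.imwrite("pics/c1.png",cv2.resize(c,None,fx=4.7,fy=4.7,interpolation=cv2.INTER_CUBIC))
for n,(u,v) in dict(cov=(254,223),hold=(337,206)).items(): print(n,world(s,(u,v),0.005))
E
```

```text
cov [0.47885574 0.07338748 0.005     ]
hold [ 0.51919021 -0.10606203  0.005     ]
```

View pics/c1.png

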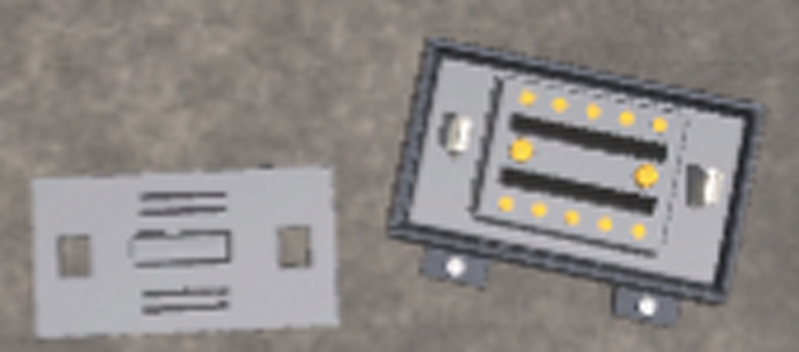

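The crop shows the cover flat at bottom left with slots at (75,255) and (294,247). The tray rim corners are near (427,38), (763,105), (722,302) and (388,235), and the hooks near (457,133) and (706,186). I'll fit both silhouettes.

```bash
cat > fit.py <<'E'
from h import *
from scipy.optimize import minimize
def sil(s,x,y,a,sx,sy,z0,z1):
    c,n=np.cos(a),np.sin(a)
    P=[pix(s,(x+c*i*sx/2-n*j*sy/2,y+n*i*sx/2+c*j*sy/2,z)) for i in(-1,1) for j in(-1,1) for z in(z0,z1)]
    return cv2.convexHull(np.array(P,np.float32))[:,0]
def fit(s,guess,sx,sy,z0,z1,sign):
    g=cv2.cvtColor(s["image"],cv2.COLOR_RGB2GRAY).astype(np.float32)
    def cost(p,w=1.0):
        h=sil(s,*p,sx,sy,z0,z1).astype(float); t=0; N=0
        ctr=h.mean(0)
        for A,B in zip(h,np.roll(h,-1,0)):
            L=np.hypot(*(B-A)); 
            if L<6: continue
            n=np.array([-(B-A)[1],(B-A)[0]])/L
            if n@(ctr-A)<0: n=-n
            q=A+(B-A)*np.linspace(.05,.95,int(L*2))[:,None]
            smp=lambda q: cv2.remap(g,q[:,:1].astype(np.float32),q[:,1:].astype(np.float32),cv2.INTER_LINEAR)
            d=sign*(smp(q+n*w)-smp(q-n*w)); t+=np.clip(d,-20,60).sum(); N+=len(q)
        return -t/N
    p=np.array(guess,float)
    for w in(2,1):
        S=np.vstack([p]+[p+e for e in np.diag([.006,.006,.04])])
        p=minimize(cost,p,args=(w,),method="Nelder-Mead",options=dict(initial_simplex=S,xatol=1e-5,fatol=1e-3)).x
    return p,cost(p)
E
python3 - <<'E'
from fit import *
s=avg("top")
W=lambda x,y,z:world(s,((x+.5)/4.7-.5+215,(y+.5)/4.7-.5+170),z)
def guess(C,z):
    C=[W(*c,z) for c in C]; m=np.mean(C,0); d=C[0]+C[3]-C[1]-C[2]; return m[0],m[1],np.arctan2(d[1],d[0])-np.pi/2
gc=guess([(32,180),(330,168),(338,325),(37,338)],.005); gh=guess([(427,38),(763,105),(722,302),(388,235)],.03)
print(gc,gh)
c,_c=fit(s,gc,.074,.140,0,.005,1); h,_h=fit(s,gh,.092,.156,0,.030,-1)
print("cover",c,_c,"holder",h,_h)
np.save("poses.npy",[c,h])
v=cv2.resize(s["image"][170:245,215:385,::-1],None,fx=4.7,fy=4.7,interpolation=cv2.INTER_CUBIC)
for p,a in((c,(.074,.140,0,.005)),(h,(.092,.156,0,.03))):
    q=((sil(s,*p,*a)-[215,170]+.5)*4.7-.5).astype(int); cv2.polylines(v,[q],True,(0,0,255),1)
cv2.imwrite("pics/fit.png",v)
# slots from pic
print([W(*q,.005) for q in((75,255),(294,247))])
cy=np.array([-np.sin(c[2]),np.cos(c[2])]); print(c[:2]+.051*cy,c[:2]-.051*cy)
# hooks tips at z 67+h
for z in(.067,.076,.085): print(z,(W(457,133,z)+W(706,186,z))/2)
E
```

```text
(np.float64(0.4780831764698501), np.float64(0.07402576595238763), np.float64(0.06082240311048448)) (np.float64(0.51732106100015), np.float64(-0.10387479771498465), np.float64(-0.17960364507968563))
cover [0.4787743  0.07408517 0.06275255] -45.165443 holder [ 0.51609408 -0.10170027 -0.18710336] -41.558144
[array([0.47599465, 0.12447373, 0.005     ]), array([0.48163439, 0.02314312, 0.005     ])]
[0.47557602 0.12498479] [0.48197258 0.02318556]
0.067 [ 0.51798256 -0.10323335  0.067     ]
0.076 [ 0.5170182  -0.10240268  0.076     ]
0.085 [ 0.51605383 -0.10157202  0.085     ]
```

View pics/fit.png

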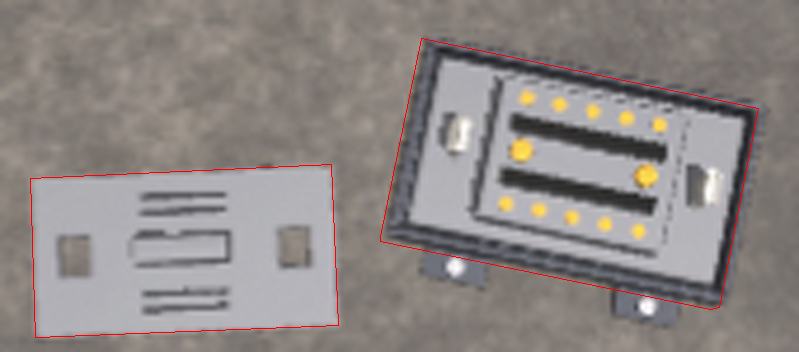

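The cover fit is tight. The holder fit is off by about a pixel at the lower left, so I'll cross-check it with a rim-only fit and the pin centroids.

Run:
```python
from fit import *
s=avg("top"); g=(.5173,-.1039,-.18)
for a in((.03,.03),(.015,.03),(0,.03)): print(a,*fit(s,g,.092,.156,*a,-1))
im=s["image"].astype(float); y=np.clip(im[:,:,:2].min(2)-im[:,:,2]-40,0,None); y[:170]=0;y[245:]=0;y[:,:300]=0;y[:,375:]=0
n,l,st,ce=cv2.connectedComponentsWithStats((y>10).astype(np.uint8))
C=[]
for k in range(1,n):
    v,u=np.nonzero(l==k); w=y[v,u]; C.append((w.sum(),(u*w).sum()/w.sum(),(v*w).sum()/w.sum()))
C=sorted(C,reverse=True); print(np.round(C,2).tolist())
for h in(0,.009,.018):
    a,b=[world(s,c[1:],.054+h) for c in C[:2]]
    d=a-b if a[1]>b[1] else b-a
    print(h,(a+b)/2,"yaw",np.arctan2(-d[0],d[1]),np.hypot(*d[:2]))
    m=np.mean([world(s,c[1:],.048+h) for c in C[2:12]],0); print("dots",m)
```

```text
(0.03, 0.03) [ 0.5150966  -0.10156614 -0.18705301] -49.497093
(0.015, 0.03) [ 0.51568672 -0.1016995  -0.18541681] -46.4331
(0, 0.03) [ 0.51609603 -0.10174043 -0.18708312] -41.564438
[[1238.0, 352.11, 206.87], [1234.0, 325.52, 201.52], [451.0, 354.8, 196.13], [431.0, 347.83, 194.57], [396.0, 333.65, 191.7], [391.0, 350.49, 218.64], [390.0, 322.22, 212.89], [386.0, 329.21, 214.26], [377.0, 336.27, 215.75], [375.0, 343.34, 217.28], [375.0, 340.67, 193.26], [341.0, 326.72, 190.43]]
0 [ 0.5180253  -0.10542168  0.054     ] yaw -0.18091689435598532 0.05622723205169097
dots [ 0.51807527 -0.10538054  0.048     ]
0.009 [ 0.51707298 -0.1045822   0.063     ] yaw -0.18091689435598388 0.055725691925214725
dots [ 0.51712814 -0.10454638  0.057     ]
0.018 [ 0.51612066 -0.10374272  0.072     ] yaw -0.1809168943559844 0.055224151798738484
dots [ 0.51618101 -0.10371223  0.066     ]
```

Pins and dots agree on yaw −0.181 and centre near (0.517, −0.1045), weakly depending on h. Now the grasp.

Run:
```python
from fit import *
c=np.load("poses.npy")[0]; q0=sensors.get_obs()["joint_positions"]
best=None
for k in(0,np.pi,-np.pi):
    a=c[2]+k; q=arm.solve_ik([c[0],c[1],.12],down(a)); q2=arm.solve_ik([.517,-.1045,.15],down(-.181+k))
    print(k,q,q2)
    if q is not None and q2 is not None and (best is None or abs(np.array(q)-q0).max()<best[0]): best=(abs(np.array(q)-q0).max(),k)
k=best[1]; np.save("k.npy",k); print(k)
arm.reach([c[0],c[1],.12],down(c[2]+k))
arm.line_to([c[0],c[1],.0165],velocity=.12)
print(sensors.get_obs()["wrist_force"])
arm.move_gripper(0.0); arm.wait(.2)
o=sensors.get_obs(); print(o["gripper_width"],o["gripper_force"],o["wrist_force"],o["ee_pos"],o["time_s"])
p=o["ee_pos"]; arm.line_to([p[0],p[1],.13],velocity=.12); arm.wait(.2)
o=sensors.get_obs(); print(o["gripper_width"],o["gripper_force"],o["wrist_force"],o["ee_pos"],o["time_s"])
s=cams.snapshot("top"); cv2.imwrite("pics/held.png",s["image"][:,:,::-1])
```

```text
0 [ 4.76419464e-02 -9.34200627e-02  1.93772633e+00 -4.44089210e-16
  1.29728638e+00 -1.51105987e-02] [-2.96663447e-01 -4.93501707e-03  1.79480473e+00 -4.44089210e-16
  1.35172294e+00 -1.15663447e-01]
3.141592653589793 None None
-3.141592653589793 None None
0
[ 0.2671876  -0.37861895  0.11024387]
0.12758294030533107 59.540995359420776 [-0.64485631  0.87182806  3.35585171] [0.47908594 0.07411781 0.01677889] 5.2083
0.1286686402448 58.97119581699371 [-0.68753225 -0.41750506 -0.84079857] [0.47852657 0.07411503 0.12913015] 6.5083
```

View pics/held.png

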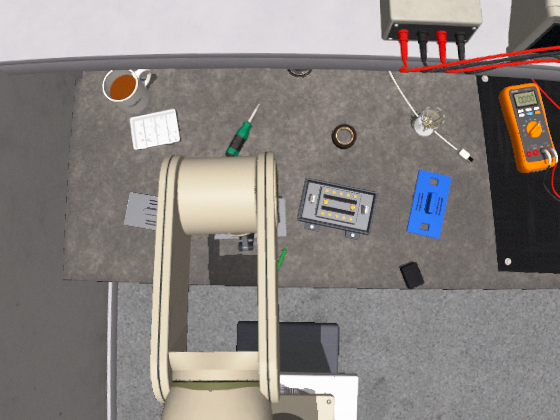

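The arm covers the plate from above, so the scene view has to serve. The grip is held (width 0.128, about 11 mm). I move over the tray with the underside at about 95 mm and look.

Run:
```python
from fit import *
arm.line_to([.5172,-.1043,.115],velocity=.15,rot=down(-.181)); arm.wait(.2)
o=sensors.get_obs(); print(o["wrist_force"],o["wrist_torque"],o["ee_pos"],o["time_s"])
s=cams.snapshot("scene"); np.save("scene.npy",s,allow_pickle=True)
x,y=pix(s,(.517,-.104,.07)).astype(int); x0,y0=x-50,y-40; print(x0,y0)
c=s["image"][y0:y0+75,x0:x0+100,::-1]; cv2.imwrite("pics/over.png",cv2.resize(c,None,fx=8,fy=8,interpolation=cv2.INTER_CUBIC))
```

```text
[ 0.94588295 -0.13030058 -0.16993809] [ 0.02567258 -0.03741039  0.02155764] [ 0.5172119  -0.1036783   0.11508607] 8.125
258 154
```

View pics/over.png

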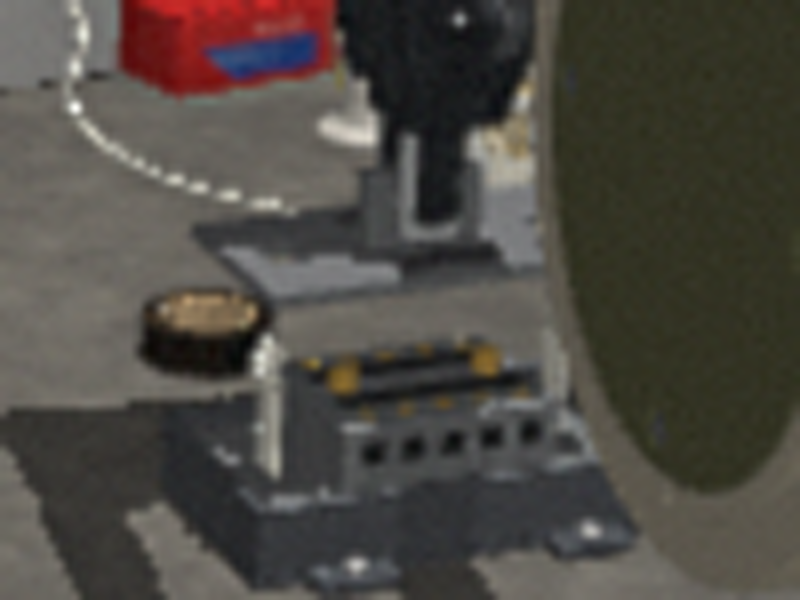

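The cover hangs level over the tray; its left corners are at crop (193,230) and (268,303), pins at (344,372) and (486,355), and hook a's tip at (266,335). I compare these with the predictions.

Run:
```python
from fit import *
s=np.load("scene.npy",allow_pickle=True).item()
Rz=R.from_euler('z',-.181).as_matrix()
def P(o,l): return ((pix(s,np.array(o)+Rz@np.array(l))-[258,154]+.5)*8-.5).round(1)
C=(.5172,-.1037,.115-.0168)
for l in((.037,.07,.005),(-.037,.07,.005),(-.037,.07,0)): print("cov",l,P(C,l))
for h in(0,.006,.012,.018):
    H=(.5180-.106*h,-.1054+.093*h,h); print(h,"pins",P(H,(0,.028,.054)),P(H,(0,-.028,.054)),"hook",P(H,(0,.056,.067)),"rim",P((H[0],H[1],0),(-.046,.078,.03)),P((H[0],H[1],0),(.046,.078,.03)))
v=s["image"][154:229,258:358]; hsv=cv2.cvtColor(v,cv2.COLOR_RGB2HSV); m=((hsv[:,:,1]>140)&(hsv[:,:,0]>10)&(hsv[:,:,0]<35)&(hsv[:,:,2]>90)).astype(np.uint8); m[:40]=0
n,l,st,ce=cv2.connectedComponentsWithStats(m)
for k in range(1,n):
    if st[k,4]>4: print(((ce[k]+.5)*8).round(1),st[k])
```

```text
cov (0.037, 0.07, 0.005) [187.8 226.2]
cov (-0.037, 0.07, 0.005) [272.1 299.3]
cov (-0.037, 0.07, 0) [271.6 313.4]
0 pins [337.6 378.1] [480.3 358.5] hook [265.7 353.5] rim [256.1 512.5] [155.7 409.8]
0.006 pins [338.1 363.2] [481.2 343.8] hook [266.  338.4] rim [255.8 513.6] [155.3 410.7]
0.012 pins [338.6 348.2] [482.  329.1] hook [266.3 323.1] rim [255.5 514.6] [155.  411.7]
0.018 pins [339.1 333.2] [482.9 314.2] hook [266.5 307.8] rim [255.1 515.7] [154.6 412.6]
[485. 363.] [59 44  3  3  8]
[342.3 380. ] [41 46  3  3  7]
```

The views agree, with h roughly 6 mm. Now I descend by feel until first contact.

Run:
```python
from h import *
T=np.array([.5174,-.1048])
arm.line_to([*T,.104],velocity=.05); arm.wait(.3)
o=sensors.get_obs(); b=o["wrist_force"]; e=T-o["ee_pos"][:2]; print(b,o["ee_pos"],o["time_s"])
z=.104
while z>.080:
    z-=.001; arm.line_to([*(T+e),z],velocity=.02)
    o=sensors.get_obs(); d=o["wrist_force"]-b; print(round(z,4),o["ee_pos"].round(4),d.round(2),o["wrist_torque"].round(2),round(o["time_s"],2))
    if d[2]>3: break
np.save("b.npy",[b,[*e,z]])
```

```text
[ 0.62603024  0.30479648 -0.38788645] [ 0.51757403 -0.10487948  0.10422022] 8.8417
0.103 [ 0.5172 -0.1047  0.103 ] [-1.17 -0.8   0.3 ] [-0.02  0.05 -0.03] 9.09
0.102 [ 0.5172 -0.1047  0.1019] [-0.73 -0.29 -0.53] [ 0.03  0.02 -0.04] 9.34
0.101 [ 0.5172 -0.1047  0.1009] [-0.43 -0.17 -0.06] [ 0.01 -0.    0.  ] 9.59
0.1 [ 0.5172 -0.1047  0.0999] [-0.33 -0.42  0.39] [0.01 0.   0.03] 9.84
0.099 [ 0.5172 -0.1047  0.0989] [-0.45 -0.45 -0.18] [-0.01  0.06 -0.02] 10.09
0.098 [ 0.5172 -0.1047  0.0979] [-1.05 -0.73 -0.01] [ 0.06  0.   -0.01] 10.34
0.097 [ 0.5172 -0.1047  0.0969] [-0.48 -0.82  0.16] [0.03 0.04 0.03] 10.59
0.096 [ 0.5171 -0.1047  0.0959] [-0.24  0.29 -0.26] [-0.04 -0.02 -0.02] 10.84
0.095 [ 0.5172 -0.1047  0.0949] [-0.96 -0.2  -0.97] [-0.01  0.04 -0.03] 11.09
0.094 [ 0.5172 -0.1047  0.0939] [-1.41  0.3  -0.08] [ 0.03 -0.04 -0.01] 11.34
0.093 [ 0.5171 -0.1047  0.0929] [-0.82 -0.24  0.2 ] [ 0.02 -0.04  0.04] 11.59
0.092 [ 0.5171 -0.1047  0.0919] [-0.86 -0.23  1.25] [-0.01  0.03 -0.  ] 11.84
0.091 [ 0.5172 -0.1047  0.0909] [-0.46 -0.21  0.64] [-0.04 -0.01  0.02] 12.09
0.09 [ 0.5171 -0.1047  0.0899] [-0.07 -0.75 -0.28] [-0.03  0.03 -0.04] 12.34
0.089 [ 0.5172 -0.1047  0.0889] [ 0.18  0.   -0.69] [ 0.01 -0.03 -0.  ] 12.59
0.088 [ 0.5172 -0.1047  0.0879] [-0.19  0.34  0.15] [0.08 0.   0.04] 12.84
0.087 [ 0.5172 -0.1047  0.0869] [-0.66  0.51 -0.22] [-0.   -0.01 -0.01] 13.09
0.086 [ 0.5172 -0.1047  0.0859] [-1.38 -0.85 -0.18] [ 0.   -0.05 -0.02] 13.34
0.085 [ 0.5172 -0.1047  0.0849] [ 0.2  -0.49  0.72] [-0.02 -0.03 -0.  ] 13.59
0.084 [ 0.5172 -0.1048  0.0839] [-0.22 -0.42  0.15] [-0.02 -0.02  0.01] 13.84
0.083 [ 0.5173 -0.1049  0.0831] [-1.24 -1.7  -0.16] [-0.2   0.02  0.05] 14.09
0.082 [ 0.5173 -0.1048  0.082 ] [-0.96 -2.71  1.32] [-0.28 -0.01 -0.  ] 14.34
0.081 [ 0.5174 -0.1047  0.0811] [-0.29 -1.82  2.03] [-0.29 -0.09  0.02] 14.59
0.08 [ 0.5175 -0.1047  0.0802] [ 0.17 -0.96  3.5 ] [-0.1  -0.16  0.01] 14.84
```

Contact came at TCP z ≈ 0.0835, soft and ramp-like, so h ≈ 5 mm and home is near TCP z ≈ 0.070. I continue in small steps and watch for the drop and then the buffer rise.

Run:
```python
from h import *
b,(ex,ey,z)=np.load("b.npy"); T=np.array([.5174,-.1048])+[ex,ey]
while z>.0675:
    z-=.0005 if z<.0735 else .001; arm.line_to([*T,z],velocity=.02)
    F=[];
    for _ in range(3): o=sensors.get_obs(); F.append(o["wrist_force"]-b); arm.wait(.02)
    d=np.mean(F,0); print(round(z,4),o["ee_pos"].round(4),d.round(2),o["wrist_torque"].round(2),round(o["time_s"],2))
    if d[2]>(16 if z<.0715 else 18): break
np.save("b.npy",[b,[ex,ey,z]])
```

```text
0.079 [ 0.5175 -0.1048  0.0791] [ 0.92 -0.87  3.84] [-0.13 -0.21 -0.01] 15.12
0.078 [ 0.5174 -0.1048  0.0781] [ 1.03 -0.87  4.44] [-0.15 -0.24  0.02] 15.43
0.077 [ 0.5174 -0.1048  0.0772] [ 0.37 -1.43  4.8 ] [-0.11 -0.23  0.01] 15.72
0.076 [ 0.5168 -0.1046  0.0755] [ 0.65 -1.46  0.75] [-0.1  -0.21  0.  ] 16.02
0.075 [ 0.5168 -0.1046  0.0746] [-0.01 -1.04  0.18] [-0.08 -0.06 -0.03] 16.32
0.074 [ 0.517  -0.1047  0.0739] [-1.55 -0.69  0.87] [-0.08  0.14  0.02] 16.62
0.073 [ 0.5172 -0.1047  0.073 ] [-1.15 -0.39  3.21] [-0.08  0.16 -0.02] 16.93
0.0725 [ 0.5173 -0.1047  0.0726] [-1.73 -0.43  4.45] [ 0.03  0.27 -0.01] 17.23
0.072 [ 0.5173 -0.1047  0.072 ] [-1.11 -1.14  3.09] [-0.05  0.03 -0.01] 17.52
0.0715 [ 0.5173 -0.1047  0.0716] [-1.49 -0.13  4.77] [-0.08  0.06 -0.03] 17.82
0.071 [ 0.5174 -0.1048  0.0712] [-1.31 -0.42  5.06] [-0.08  0.15  0.  ] 18.12
0.0705 [ 0.5173 -0.1048  0.0707] [-1.5  -0.78  5.55] [-0.03  0.2  -0.03] 18.43
0.07 [ 0.5174 -0.1048  0.0702] [-2.11 -0.4   6.25] [-0.03  0.27  0.01] 18.73
0.0695 [ 0.5173 -0.1047  0.0695] [-0.73 -0.35  4.63] [-0.03  0.   -0.01] 19.02
0.069 [ 0.5174 -0.1047  0.0692] [-1.03 -0.06  5.73] [0.02 0.09 0.02] 19.32
0.0685 [ 0.5174 -0.1047  0.0687] [-1.02 -0.13  6.82] [ 0.06  0.14 -0.07] 19.62
0.068 [ 0.5174 -0.1047  0.0683] [-1.34  0.13  7.48] [ 0.01  0.17 -0.  ] 19.93
0.0675 [ 0.5174 -0.1047  0.0679] [-2.12  0.23  7.93] [ 0.04  0.3  -0.  ] 20.23
```

Force is climbing about 1 N/mm, which matches the pins, and the buffers aren't reached yet. Continuing.

Run:
```python
from h import *
b,(ex,ey,z)=np.load("b.npy"); T=np.array([.5174,-.1048])+[ex,ey]
while z>.0625:
    z-=.0005; arm.line_to([*T,z],velocity=.02)
    F=[];
    for _ in range(3): o=sensors.get_obs(); F.append(o["wrist_force"]-b); arm.wait(.02)
    d=np.mean(F,0); print(round(z,4),o["ee_pos"].round(4),d.round(2),o["wrist_torque"].round(2),round(o["time_s"],2))
    if d[2]>16: break
np.save("b.npy",[b,[ex,ey,z]])
s=cams.snapshot("scene"); c=s["image"][154:229,258:358,::-1]; cv2.imwrite("pics/press.png",cv2.resize(c,None,fx=8,fy=8,interpolation=cv2.INTER_CUBIC))
```

```text
0.067 [ 0.5174 -0.1047  0.0677] [-3.5  0.1 10.3] [0.11 0.53 0.01] 20.52
0.0665 [ 0.5174 -0.1047  0.0674] [-4.86  1.36 12.86] [ 0.18  0.8  -0.09] 20.82
0.066 [ 0.5174 -0.1047  0.0672] [-6.12  1.19 15.74] [ 0.24  1.02 -0.04] 21.12
0.0655 [ 0.5174 -0.1047  0.067 ] [-8.06  1.68 17.79] [0.31 1.16 0.01] 21.43
```

View pics/press.png

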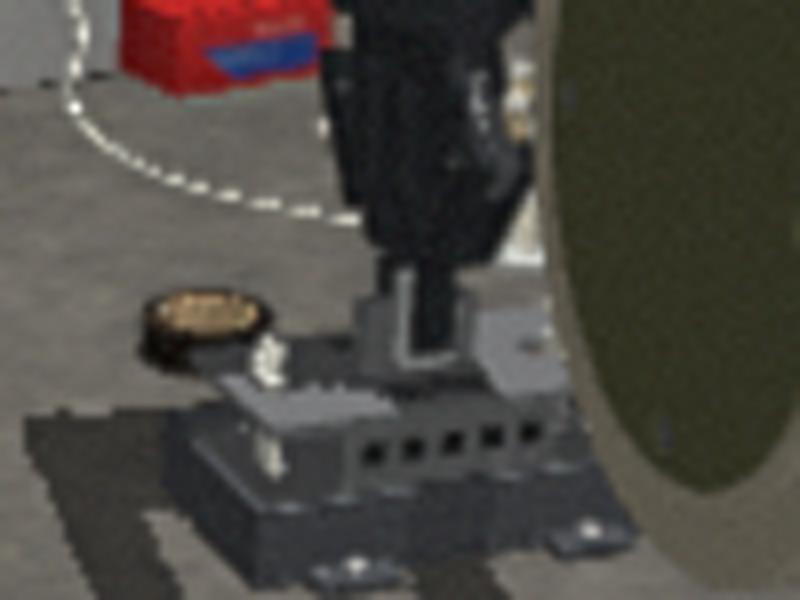

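The picture shows hook a's white tip upright above the plate, level, with the plate down on the module. The ~10 N/mm rise marks the buffers (h ≈ 4 mm). I now back up gently: a pull (negative force) near home height would prove the latch.

Run:
```python
from h import *
b,(ex,ey,z)=np.load("b.npy"); T=np.array([.5174,-.1048])+[ex,ey]
while z<.0725:
    z+=.0005; arm.line_to([*T,z],velocity=.02)
    F=[];
    for _ in range(3): o=sensors.get_obs(); F.append(o["wrist_force"]-b); arm.wait(.02)
    d=np.mean(F,0); print(round(z,4),o["ee_pos"].round(4),d.round(2),o["wrist_torque"].round(2),round(o["time_s"],2))
    if d[2]<-4: break
np.save("b.npy",[b,[ex,ey,z]])
```

```text
0.066 [ 0.5175 -0.1047  0.0672] [-6.15  0.65 15.63] [ 0.26  0.98 -0.01] 21.77
0.0665 [ 0.5174 -0.1047  0.0674] [-5.33  0.96 12.64] [0.15 0.73 0.06] 22.07
0.067 [ 0.5174 -0.1047  0.0677] [-3.62  0.3  10.15] [0.1  0.54 0.03] 22.38
0.0675 [ 0.5174 -0.1047  0.0679] [-2.36  0.2   7.88] [0.07 0.33 0.03] 22.68
0.068 [ 0.5174 -0.1047  0.0683] [-1.56 -0.21  6.57] [ 0.08  0.17 -0.03] 22.98
0.0685 [ 0.5174 -0.1047  0.0688] [-1.29  0.21  5.85] [-0.02  0.15  0.02] 23.27
0.069 [ 0.5174 -0.1047  0.0692] [-0.76 -0.16  5.72] [0.   0.09 0.05] 23.57
0.0695 [ 0.5173 -0.1047  0.0695] [-0.5  -0.39  4.17] [-0.03 -0.14  0.02] 23.88
0.07 [ 0.5173 -0.1047  0.0696] [ 3.58 -1.49 -3.2 ] [-0.17 -0.85 -0.02] 24.18
0.0705 [ 0.5172 -0.1047  0.0697] [ 5.47 -1.76 -7.41] [-0.25 -1.24  0.06] 24.48
```

It is latched: rising past TCP z 0.0696 gives a firm symmetric pull. Now relax, release, retreat and look.

Run:
```python
from h import *
b,(ex,ey,z)=np.load("b.npy"); T=np.array([.5174,-.1048])+[ex,ey]
arm.line_to([*T,.0697],velocity=.02); arm.move_gripper(.6)
arm.line_to([*T,.17],velocity=.12)
q=sensors.get_obs()["joint_positions"].copy(); q[0]-=1.0; arm.goto_joints(q); arm.wait(.2)
o=sensors.get_obs(); print(o["time_s"],o["wrist_force"],o["gripper_width"])
s=cams.snapshot("top"); t=cams.snapshot("scene")
f=lambda i:cv2.resize(i[:,:,::-1],(800,300) if i.shape[0]*2<i.shape[1] else (400,300),interpolation=cv2.INTER_CUBIC)
A=f(s["image"][175:243,290:380]);B=f(t["image"][154:229,258:358]); cv2.imwrite("pics/end.png",np.hstack([A,B]))
```

```text
28.225 [ 1.02781142 -0.63444606 -0.3866093 ] 0.6008762053563942
```

View pics/end.png

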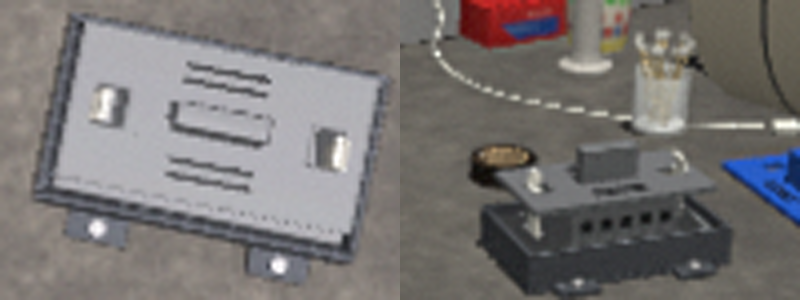

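Both views show the cover level on the module, with both hooks upright through the slots and the arm clear of it. I'm handing in.

```bash
python3 -c "
from cell import order
print(order.close_job())"
```

```text
the job is handed in; nothing more can be done
None
```

The slotted cover is clicked home under both hooks and stays down by itself, pressed with about 18 N at most; the plate without slots was not touched, and I handed the job in at about 28 s (no verdict came back).

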